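# Probe-test a drive housing on the sloping jig and pack it

## Task

Take the black drive housing off the slatted pallet and lay it flat on the sloping bed of the test jig, flange towards the stop plate. Push it squarely up against the stop so that the sprung plunger is pressed fully in, and hold it still there for three seconds while the plunger tests it. Then set it down gently, standing on its flat underside in the plywood tray, and leave the tape roll and the carton where they are.

Things in the scene. Friction and masses are not known exactly. Their poses are not given: they have to be found in the camera images.
- housing: Loose black drive housing, 0.3-0.5 kg. Origin: centre of flat underside, z up. Body x -55 to 45, 72 wide, 55 high. Flange plate at +x end: x 45 to 55, 90 wide, 75 high; its outer face goes against the stop. Grip rib on top along x: x -30 to 30, 24 thick (y), z 53 to 95; grasp it across y. Round stub, 24 dia., sticks out 14 at the -x end. Starts on the pallet, flange roughly away from the robot
- jig_bed: Fixed aluminium bed, rising 30 degrees away from the robot. Origin: on its top face, centre line, 85 above table; x up the slope, z square to bed. Stop face at x = 80, up to z = 85. Lip 10 high at x = -100; side guides 12 high, 114 apart. A part let go may slide to the lip. Housing home: origin at x = 25, z = 0, its axes along the bed's
- plunger (a joint): How far the sprung steel plunger in the stop is pressed in, m: 0 = out (tip 16 mm proud of the stop face), 0.016 = flush with the face, i.e. fully in. About 4 N to start, 10 N when flush; damped, so it moves slowly. Its tail comes out behind the jig as it goes in
- plunger_tip (a point): Centre of the plunger's round end (20 mm diameter) facing down the slope, 45 mm above the bed on its centre line; moves with it
- pallet: Fixed slatted wooden skid, 190 (x) by 160 (y), 38 high, on which the housing starts. Origin: centre of its underside
- tray: Fixed open plywood tray, outside 206 (x) by 176 (y) by 44 high, inside 190 by 160, inner floor about 8 above the table. Origin: centre of its underside
- tape_roll: Bystander: clear tape roll lying flat, 100 diameter, 48 high. Origin: centre of its underside
- carton: Bystander: cardboard carton 100 by 100 by 80 high. Origin: centre of its underside
Not all that is in view belongs to the job. What is shaped like the housing but blue or red is not meant.

How it is judged (in metres and radians):
On the way:
1. the housing lies flat on the bed, square and home against the stop with the plunger fully in, and is held still there for 2 s (x of housing in the frame of jig_bed above 0.0215 m and z of housing in the frame of jig_bed below 0.006 m and angle between the x axis of housing and the x axis of jig_bed, either way round below 0.09 rad and angle between the z axis of housing and the z axis of jig_bed, either way round below 0.09 rad and value of joint plunger above 0.013 m and linear speed of housing below 0.02 m/s), for 2 s.
At the end, for the whole second after the job is handed in: The housing stands released and at rest in the tray, flat on the tray's floor (within 5 mm and 0.08 rad of upright), and the plunger is back out (less than 3 mm in) (x of housing in the frame of tray between -0.07 and 0.07 m and y of housing in the frame of tray between -0.06 and 0.06 m and z of housing in the frame of tray below 0.013 m and angle between housing's own z axis and vertical below 0.08 rad and linear speed of housing below 0.02 m/s and value of joint plunger below 0.003 m); the robot touches nothing.
It fails at once if the tape roll or the carton is moved by more than 25 mm (distance of any of tape_roll, carton from where it was at the start of the episode above 0.025 m).
It fails at once if the housing is dropped or thrown into the tray (faster than 0.7 m/s low in the tray, as when dropped from 25 mm or more) (horizontal distance between housing and tray below 0.1 m and z of housing in the frame of tray below 0.03 m and linear speed of housing above 0.7 m/s).
It also fails if it takes over 61 s, if anything falls off the work surface, if the arm or the gripper's body presses on something with over 40 N, if the wrist force passes 120 N, or if a joint passes its speed limit or range.

## Robot

A 7-joint arm with a two-finger parallel gripper is mounted at the origin on the work surface. World frame = base frame: x ahead of the robot, y to its left, z up, the work surface at z = 0. Lengths are in m, angles in degrees, forces in N, time in s.
With the tool pointing down it reaches from about 0.4 to 0.925 m from the base axis. Payload 5.6 kg.
Tool frame: the origin (TCP) lies midway between the tips of the shut fingers; the grasp point (between the pads) lies 19 mm behind it; z points along the fingers, y is the line along which they close (so a half turn about z gives the same grasp; the last joint's range is limited). The gripper opens to 85 mm and grips with 20 to 120 N. Pads are 22 mm wide; open, the fingers measure 114 mm over their backs; the gripper's body (76 mm by 85 mm) begins 54 mm behind the grasp point. The pads swing forward as they close: fully open they stand 13 mm farther back than shut.
Start: joints at [-76.203, 26.786, -0.665, 91.828, 0.344, 61.387, -3.226], TCP at [0.182, 0.624, 0.231] pointing down, gripper open.
Joint ranges: [-144.91, 144.91], [-17.63, 115.5], [-89.93, 88.59], [15.96, 139.68], [-74.01, 254.01], [8.47, 105.57], [-167.45, 167.45]. Speed limits (degrees/s): [147.25, 147.25, 180, 180, 180, 180, 180].

## Interface

Orientations are given as [roll, pitch, yaw] about the fixed x, y, z axes, in that order (R = Rz(yaw) Ry(pitch) Rx(roll)).
In Python, from plant import arm gives the robot as it stands.
- The arm moves only by the tool servo_tool, never from a script. Its argument "plan" is a list of rows, each a list of 7 numbers: the turn, a rotation vector about the tool's x, y, z in rad, then the shift along the tool's x, y, z in m, then the finger opening in m, from 0 to 0.0854. In form: [[ax, ay, az, tx, ty, tz, fingers], ...]. A call has exactly 10 rows; each row shifts and turns the commanded pose from where the row before left it, along the tool's axes as they then stand; what a row does not reach is not made up. A row lasts 1/12 s, in which the tool goes at most 41.7 mm and 7.16 degrees, less where a joint would pass 70% of its speed; a pose out of reach is approached as far as the arm can. A call with a gripper value outside its range is refused whole. The fingers move at their own pace and stop on an object; "grip_force" is the grip in N (left out, the last holds). Time passes only in rows, so rows that do not move let the fingers close, or fill a call up. It gives the time, the measured TCP pose, the force, the opening and the grip force at its end, in the units of the state.
- arm.read_state(): the state, without advancing time (a new reading comes with each control period).
- arm.get_image(name): name is "side" or "top" or "wrist"; returns the picture (420x560x3 uint8, blue, green, red); there is no depth.
- arm.camera_params(name): a dict with "fovy" (degrees; the focal length in pixels is half the picture's height over the tangent of half this angle, whatever the lens; pixels are square), "cx", "cy" (the principal point, pixels), "k1" (the pictures are not rectified: a ray, as slopes to the right and down, at radius r is drawn at 1 + k1 r^2 times it, then the intrinsics apply), "xyz" and "rotation" of the camera in the world. Camera axes: x right, y down, z forward; pixel columns grow to the right and rows downward; lengths in m; the calibration is good to about 2 mm. A picture is of the moment at which its call begins: read the wrist's pose just before it. camera_params takes no time and is no camera call; for the wrist camera it gives the pose at the moment of the call.
- arm.hand_in(): hands the job in; it is judged then, once.
The state is a dict: "time_s": time; "q": joint angles; "joint_vel": joint speeds; "effort": joint torques, N m; "position": TCP position; "tool_rot": TCP orientation; "force": force on the tool from outside, world axes, zero at the start; "ft_torque": the same for the moment, N m; "gripper_width": finger opening in m; "finger_force": force on a finger pad.
Only numpy, scipy, OpenCV 4.12 (cv2) and the standard library are available. Lean on these libraries where they do the work, as an engineer would, in place of code of your own. Each camera call takes 0.05 s, during which the arm holds its last target. There are 200 camera calls.

## Working session

There is one attempt and no reset: what is moved stays moved. The work goes in short steps, Python scripts to look and compute and a tool call to move; the robot and the scene stay as the last step left them, time stands still between calls to the robot, and variables do not carry over. Pictures are saved under pics/ and viewed, at most 10 in all, crops included, and the job is handed in when it is done.

Besides the shell and the picture viewer there is one more tool, called after "Call:" by a JSON object that holds its "fn" and its "kwargs", one argument or row to a line. servo_tool: Moves the arm, as the interface text tells. Its arguments: {"type":"object","properties":{"plan":{"type":"array","items":{"type":"array","items":{"type":"number"}}},"grip_force":{"type":"number"}},"required":["plan"]}

```bash
ls; mkdir -p pics
python3 - <<'E'
from plant import arm
import cv2
s=arm.read_state();print(s)
for n in("top","side"):
    cv2.imwrite(f"pics/{n}0.png",arm.get_image(n));print(arm.camera_params(n))
print(arm.camera_params("wrist"))
E
```

```text
pics
{'time_s': 0.0, 'q': array([-76.20486236,  26.83653177,  -0.66737121,  91.88253871,
         0.3440899 ,  61.38659959,  -3.22642548]), 'joint_vel': array([-0.03557729,  0.04536859,  0.05300645, -0.06281046,  0.05658356,
       -0.03133117, -0.0489678 ]), 'effort': array([ 9.45695319e-05, -5.32388628e+01,  2.12136749e-02, -2.51304656e+01,
        1.13839551e-02,  7.65271252e-03,  4.07282101e-07]), 'position': array([0.18186603, 0.62344061, 0.23032064]), 'tool_rot': array([-1.79896522e+02,  6.32445743e-03,  1.63739273e+02]), 'force': array([0.08951994, 0.06154385, 0.16397926]), 'ft_torque': array([-0.01247327, -0.01372238, -0.04668851]), 'finger_force': 0.0, 'gripper_width': 0.08517176348027718}
{'fovy': 53.291432518567184, 'cx': 277.8871969501208, 'cy': 209.0834972115174, 'k1': -0.09758576617396476, 'xyz': array([ 0.30397972, -0.10609094,  1.3873306 ]), 'rotation': array([-171.67269326,    1.39992927,  -91.33217871])}
{'fovy': 44.930906729896265, 'cx': 285.27907328868065, 'cy': 210.10248460537127, 'k1': -0.029320606244143076, 'xyz': array([-0.3166314 , -0.90158668,  0.9182196 ]), 'rotation': array([-123.92912985,   -0.29140063,  -45.19935227])}
{'fovy': 63.5000085160351, 'cx': 281.6570732116033, 'cy': 207.4168777178726, 'k1': -0.07833734703293896, 'xyz': array([0.10283418, 0.64582815, 0.37259774]), 'rotation': array([1.61188492e+02, 5.70984130e-02, 7.38149666e+01])}
```

View pics/top0.png

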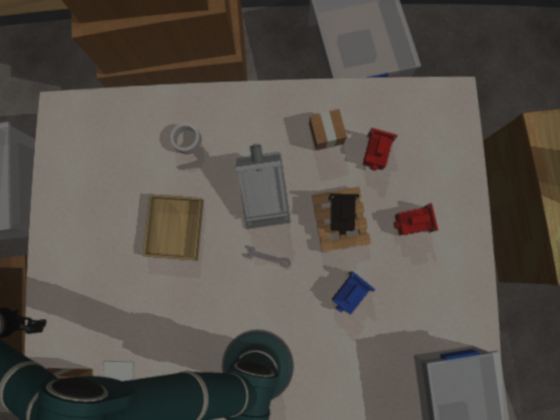

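View pics/side0.png

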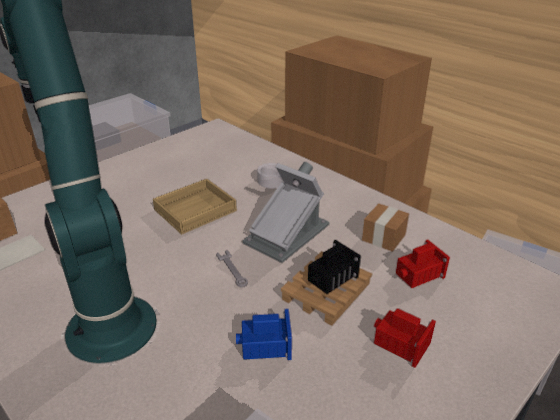

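The top view shows the black housing on the pallet at (343,213), the jig at (263,190), the tray at (174,228), the carton at (327,130) and the tape at (185,137). The look-alikes are blue at (352,292) and red at (378,148) and (416,220). Only the one at (343,213) is black and on the pallet, so that is the one meant. I'll confirm it in enlarged crops.

Run:
```python
import cv2
t=cv2.imread("pics/top0.png")
a=cv2.resize(t[140:260,230:380],None,fx=5,fy=5,interpolation=cv2.INTER_CUBIC)
a=cv2.convertScaleAbs(a,alpha=1.8,beta=10)
for i in range(0,150,10):cv2.putText(a,str(230+i),(i*5,8),0,.3,(0,255,255));cv2.line(a,(i*5,10),(i*5,14),(0,255,255))
for i in range(0,120,10):cv2.putText(a,str(140+i),(0,i*5+4),0,.3,(0,255,255))
cv2.imwrite("pics/topc.png",a)
s=cv2.imread("pics/side0.png")
a=cv2.resize(s[155:325,235:385],None,fx=3.5,fy=3.5,interpolation=cv2.INTER_CUBIC)
a=cv2.convertScaleAbs(a,alpha=1.8,beta=10)
for i in range(0,150,10):cv2.putText(a,str(235+i),(int(i*3.5),8),0,.3,(0,255,255))
for i in range(0,170,10):cv2.putText(a,str(155+i),(0,int(i*3.5)+4),0,.3,(0,255,255))
cv2.imwrite("pics/sidec.png",a)
```

```text
(no output)
```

View pics/topc.png

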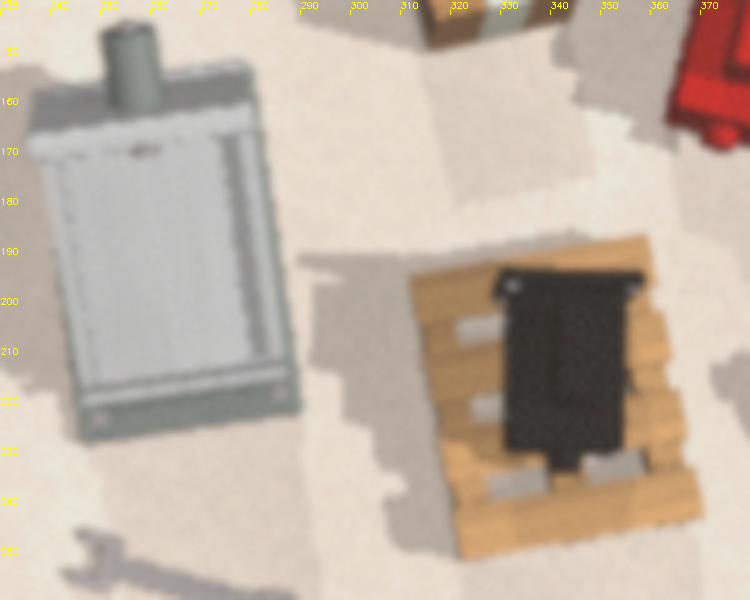

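View pics/sidec.png

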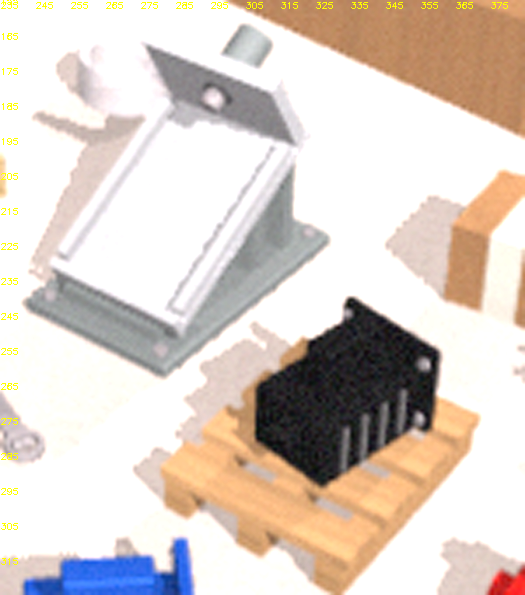

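The crops confirm it: the black housing is on the pallet, with its flange at the far end (top view, outer top edge (330,194) to (359,194.5)) and its stub near at (343,234). The jig stop and plunger tip are at side (296,183). Next I'll fit planar poses.

```bash
cat > h.py <<'E'
import numpy as np
from scipy.spatial.transform import Rotation as R
from scipy.optimize import least_squares
def rot(rpy): return R.from_euler('xyz',rpy,degrees=True).as_matrix()
def proj(c,P):
    p=(np.atleast_2d(P)-c['xyz'])@rot(c['rotation']); s=p[:,:2]/p[:,2:]
    s=s*(1+c['k1']*(s**2).sum(1,keepdims=True)); f=210/np.tan(np.radians(c['fovy']/2))
    return s*f+[c['cx'],c['cy']]
def ray(c,uv,z):
    f=210/np.tan(np.radians(c['fovy']/2)); d=(np.array(uv)-[c['cx'],c['cy']])/f; s=d.copy()
    for _ in range(10): s=d/(1+c['k1']*(s@s))
    v=rot(c['rotation'])@np.r_[s,1]; return c['xyz']+v*(z-c['xyz'][2])/v[2]
def place(x,y,yaw,z,L,tilt=0):  # local->world; yaw deg, slope tilt deg
    return np.array([x,y,z])+np.atleast_2d(L)@(R.from_euler('z',yaw,degrees=True)*R.from_euler('y',-tilt,degrees=True)).as_matrix().T
def fit(obs,z,tilt,x0):
    # obs: list of (cam,uv,fn(extra)->local)
    def r(p): return np.concatenate([(proj(c,place(p[0],p[1],p[2]*10,z,L(p[3:]) if callable(L) else L,tilt))[0]-uv) for c,uv,L in obs])
    s=least_squares(r,x0,loss='soft_l1'); s.x[2]*=10
    return s.x,s.fun.reshape(-1,2).round(1)
E
cat > f1.py <<'E'
from plant import arm
from h import *
T=arm.camera_params('top');S=arm.camera_params('side')
t=lambda u,v:np.array([230+u/5,140+v/5]); s=lambda u,v:np.array([235+u/3.5,155+v/3.5])
m=1e-3*np.array([1,1,1])
H=[(T,t(498,271),m*[55,45,75]),(T,t(645,273),m*[55,-45,75]),(T,t(563,472),m*[-69,0,20]),(S,s(350,297),m*[55,45,75]),(S,s(440,352),m*[55,-45,75]),(S,s(432,430),m*[55,-45,0]),(S,s(323,485),m*[-55,-36,0]),(S,s(257,385),m*[-55,36,55])]
print(fit(H,.038,0,[.6,-.2,0]))
w=lambda x,sg,z:(lambda p:np.array([x,sg*p[0],z]))
J=[(S,s(213,97),m*[64,0,45]),(S,s(148,45),w(.08,1,.085)),(S,s(278,86),w(.08,-1,.085)),(T,t(35,153),w(.08,1,.085)),(T,t(262,122),w(.08,-1,.085)),(T,t(145,150),m*[64,0,45]),
 (T,t(82,402),w(-.102,1,.01)),(T,t(288,371),w(-.102,-1,.01)),(S,s(52,262),w(-.102,1,.01)),(S,s(180,325),w(-.102,-1,.01))]
print(fit(J,.085,30,[.6,0,0,.065]))
for n,uv in dict(tl=(150,196),tr=(203,199),bl=(146,256),br=(197,261)).items(): print(n,ray(T,uv,.044))
print('carton',ray(T,(327,130),.08),'tape',ray(T,(185,137),.048))
E
python3 f1.py
```

```text
(array([ 0.47732776, -0.28808972, -2.44849126]), array([[ 1.7, -0.3],
       [ 1.4, -0.2],
       [ 1. ,  1.3],
       [-0.3, -1.7],
       [ 0.3, -1.5],
       [ 0. , -1.3],
       [-0.4,  1. ],
       [-1.3, -1.2]]))
(array([ 0.57405293, -0.03432058,  6.21164886,  0.06738185]), array([[-0.7,  1.4],
       [-1.4, -2.9],
       [-1.2,  0.2],
       [ 0.1,  0.7],
       [ 0.4,  0.7],
       [ 1.6, -0.4],
       [ 0.8, -2.1],
       [ 0.7, -1.4],
       [ 0.4, -3. ],
       [-0.4, -3.3]]))
tl [0.55658969 0.34520709 0.044     ]
tr [0.5413984  0.16710151 0.044     ]
bl [0.35867634 0.3547613  0.044     ]
br [0.33953011 0.18640377 0.044     ]
carton [ 0.75183    -0.24446816  0.08      ] tape [0.75423419 0.22890016 0.048     ]
```

```bash
cat > mv.py <<'E'
from h import *
def to(p0,r0,p1,r1):
    """tool-frame turn (rad) then shift (m, in turned axes)"""
    A,B=rot(r0),rot(r1); rv=R.from_matrix(A.T@B).as_rotvec()
    print('turn',rv.round(4),np.degrees(np.linalg.norm(rv)).round(2),'shift',(B.T@(np.array(p1)-p0)).round(4))
E
python3 - <<'E'
from mv import *
r=[180,0,177.5]
to([.182,.6235,.2305],[-179.9,0,163.74],[.45,.25,.28],r)
to([.45,.25,.28],r,[.45,-.04,.28],r)
to([.45,-.04,.28],r,[.45,-.285,.26],r)
E
```

```text
turn [-1.700e-03 -2.000e-04 -2.402e-01] 13.76 shift [-0.284  -0.3615 -0.0495]
turn [0. 0. 0.] 0.0 shift [-0.0126 -0.2897 -0.    ]
turn [0. 0. 0.] 0.0 shift [-0.0107 -0.2448  0.02  ]
```

Call:
{"fn": "servo_tool", "kwargs": {
  "plan": [
    [0, 0, -0.12, 0, 0, 0, 0.085],
    [0, 0, -0.12, 0, 0, 0, 0.085],
    [0, 0, 0, -0.0218, -0.0278, -0.0038, 0.085],
    [0, 0, 0, -0.0218, -0.0278, -0.0038, 0.085],
    [0, 0, 0, -0.0218, -0.0278, -0.0038, 0.085],
    [0, 0, 0, -0.0218, -0.0278, -0.0038, 0.085],
    [0, 0, 0, -0.0218, -0.0278, -0.0038, 0.085],
    [0, 0, 0, -0.0218, -0.0278, -0.0038, 0.085],
    [0, 0, 0, -0.0218, -0.0278, -0.0038, 0.085],
    [0, 0, 0, -0.0218, -0.0278, -0.0038, 0.085]
  ]
}}

```text
time_s: 0.93
position: [0.3471, 0.3924, 0.2616]
tool_rot: [-180.0, -0.0, 177.5]
force: [-0.2, 1.0, 0.3]
gripper_width: 0.0854
finger_force: 0.0
```

Call:
{"fn": "servo_tool", "kwargs": {
  "plan": [
    [0, 0, 0, -0.0218, -0.0278, -0.0038, 0.085],
    [0, 0, 0, -0.0218, -0.0278, -0.0038, 0.085],
    [0, 0, 0, -0.0218, -0.0278, -0.0038, 0.085],
    [0, 0, 0, -0.0218, -0.0278, -0.0038, 0.085],
    [0, 0, 0, -0.0218, -0.0278, -0.0038, 0.085],
    [0, 0, 0, -0.0014, -0.0322, 0, 0.085],
    [0, 0, 0, -0.0014, -0.0322, 0, 0.085],
    [0, 0, 0, -0.0014, -0.0322, 0, 0.085],
    [0, 0, 0, -0.0014, -0.0322, 0, 0.085],
    [0, 0, 0, -0.0014, -0.0322, 0, 0.085]
  ]
}}

```text
time_s: 1.77
position: [0.4487, 0.0877, 0.2805]
tool_rot: [-180.0, -0.0, 177.5]
force: [0.6, -0.3, 0.1]
gripper_width: 0.0849
finger_force: 0.0
```

Call:
{"fn": "servo_tool", "kwargs": {
  "plan": [
    [0, 0, 0, -0.0014, -0.0322, 0, 0.085],
    [0, 0, 0, -0.0014, -0.0322, 0, 0.085],
    [0, 0, 0, -0.0014, -0.0322, 0, 0.085],
    [0, 0, 0, -0.0014, -0.0322, 0, 0.085],
    [0, 0, 0, 0, 0, 0, 0.085],
    [0, 0, 0, 0, 0, 0, 0.085],
    [0, 0, 0, 0, 0, 0, 0.085],
    [0, 0, 0, 0, 0, 0, 0.085],
    [0, 0, 0, 0, 0, 0, 0.085],
    [0, 0, 0, 0, 0, 0, 0.085]
  ]
}}

```text
time_s: 2.6
position: [0.4492, -0.0385, 0.2806]
tool_rot: [180.0, -0.0, 177.6]
force: [0.5, 0.3, -0.3]
gripper_width: 0.0851
finger_force: 0.0
```

Run:
```python
from plant import arm
import cv2,pickle
c=arm.camera_params("wrist");a=arm.get_image("wrist");s=arm.read_state()
pickle.dump(c,open("wj.pkl","wb"))
a=cv2.convertScaleAbs(cv2.resize(a,(784,588),interpolation=cv2.INTER_CUBIC),alpha=1.4,beta=10)
cv2.imwrite("pics/wj.png",a);print(s['time_s'],s['position'],s['tool_rot'],s['q'],c['xyz'])
```

```text
2.65 [ 0.44925174 -0.03870308  0.28062244] [ 1.79997099e+02 -5.12153297e-03  1.77584117e+02] [-20.42457949   3.30770733  22.20072853 116.35757989  -1.43744171
  60.59224421  90.03290373] [ 0.36686871 -0.03619373  0.42278094]
```

View pics/wj.png

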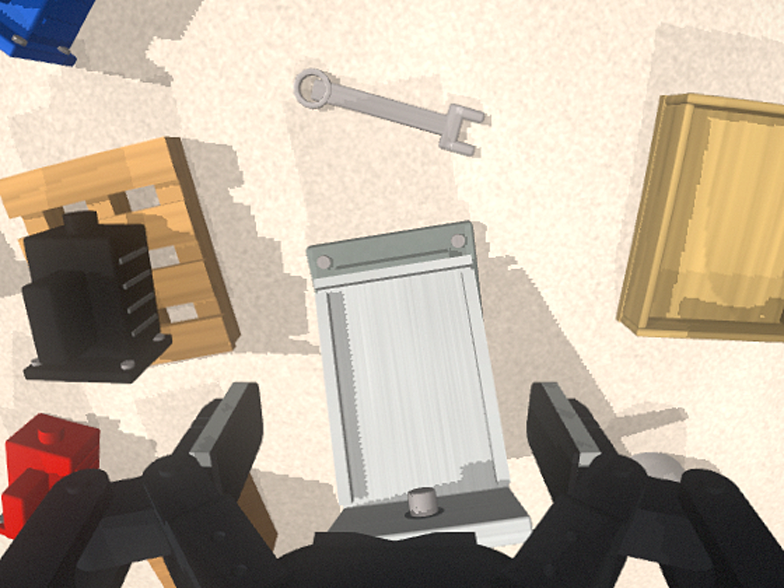

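The wrist view (upside down, ×1.4) shows the jig's lip strip at (316,291) to (472,267), the plunger at (423,500), the housing flange's top edge at (25,380) to (133,383), and the tray on the right. I'll compare the predictions.

Run:
```python
import pickle
from h import *
W=pickle.load(open('wj.pkl','rb'))
for n,l in dict(ftl=[55,-45,75],ftr=[55,45,75],fbr=[55,45,0],bnr=[-55,36,0],bnrt=[-55,36,55],bnl=[-55,-36,0],bnlt=[-55,-36,55],ribnl=[-30,-12,95],ribnr=[-30,12,95],ribfr=[30,12,95],stub=[-69,0,40]).items():
    print(n,l,(1.4*proj(W,place(.4773,-.2881,-2.45,.038,np.array(l)/1e3))[0]).round())
for n,l in dict(lipL=[-100,-57,12],lipR=[-100,57,12],stL=[80,-57,12],stR=[80,57,12],stL0=[80,-67,0],stR0=[80,67,0],tip=[64,0,45],hub=[80,0,45],topL=[80,-67,85],topR=[80,67,85]).items():
    print(n,l,(1.4*proj(W,place(.574,-.0343,6.2,.085,np.array(l)/1e3,30))[0]).round())
def wr(u,v,z): return ray(W,(u/1.4,v/1.4),z).round(4)
print('tray corners',wr(663,94,.044),wr(617,322,.044),'inner',wr(683,105,.044),wr(644,318,.044), wr(710,120,.008),wr(652,305,.008))
```

```text
ftl [55, -45, 75] [ 20. 375.]
ftr [55, 45, 75] [127. 378.]
fbr [55, 45, 0] [170. 337.]
bnr [-55, 36, 0] [140. 216.]
bnrt [-55, 36, 55] [103. 230.]
bnl [-55, -36, 0] [ 60. 217.]
bnlt [-55, -36, 55] [ 14. 231.]
ribnl [-30, -12, 95] [ 11. 279.]
ribnr [-30, 12, 95] [ 43. 279.]
ribfr [30, 12, 95] [ 63. 360.]
stub [-69, 0, 40] [ 66. 208.]
lipL [-100, -57, 12] [323. 285.]
lipR [-100, 57, 12] [458. 266.]
stL [80, -57, 12] [347. 510.]
stR [80, 57, 12] [494. 493.]
stL0 [80, -67, 0] [337. 508.]
stR0 [80, 67, 0] [504. 488.]
tip [64, 0, 45] [416. 490.]
hub [80, 0, 45] [419. 514.]
topL [80, -67, 85] [311. 542.]
topR [80, 67, 85] [525. 517.]
tray corners [0.3452 0.1711 0.044 ] [0.533  0.1531 0.044 ] inner [0.3533 0.1883 0.044 ] [0.5303 0.1773 0.044 ] [0.3643 0.2359 0.008 ] [0.5327 0.2038 0.008 ]
```

```bash
cat >> f1.py <<'E'
import pickle
W=pickle.load(open('wj.pkl','rb')); q=lambda u,v:np.array([u,v])/1.4
H=H+[(W,q(25,380),m*[55,-45,75]),(W,q(133,383),m*[55,45,75]),(W,q(172,341),m*[55,45,0]),(W,q(147,225),m*[-55,36,0]),(W,q(60,288),m*[-30,12,95]),(W,q(22,287),m*[-30,-12,95])]
print(fit(H,.038,0,[.48,-.285,0]));print('wrist',fit(H[8:],.038,0,[.48,-.285,0]))
JW=[(W,q(328,291),m*[-100,-57,12]),(W,q(461,269),m*[-100,57,12]),(W,q(425,491),m*[64,0,45]),(W,q(345,508),w(.08,-1,0)),(W,q(508,488),w(.08,1,0)),(W,q(531,518),w(.08,1,.085))]
print(fit(J[:6]+JW,.085,30,[.57,-.03,.6,.067]));print('wrist',fit(JW,.085,30,[.57,-.03,.6,.067]))
E
python3 f1.py|tail -60
```

```text
[ 1.4, -0.2],
       [ 1. ,  1.3],
       [-0.3, -1.7],
       [ 0.3, -1.5],
       [ 0. , -1.3],
       [-0.4,  1. ],
       [-1.3, -1.2]]))
(array([ 0.57405293, -0.03432058,  6.21164886,  0.06738185]), array([[-0.7,  1.4],
       [-1.4, -2.9],
       [-1.2,  0.2],
       [ 0.1,  0.7],
       [ 0.4,  0.7],
       [ 1.6, -0.4],
       [ 0.8, -2.1],
       [ 0.7, -1.4],
       [ 0.4, -3. ],
       [-0.4, -3.3]]))
tl [0.55658969 0.34520709 0.044     ]
tr [0.5413984  0.16710151 0.044     ]
bl [0.35867634 0.3547613  0.044     ]
br [0.33953011 0.18640377 0.044     ]
carton [ 0.75183    -0.24446816  0.08      ] tape [0.75423419 0.22890016 0.048     ]
(array([ 0.48246713, -0.28394943, -3.47438559]), array([[ 0.6, -2.1],
       [ 0.3, -1.6],
       [-0.7, -0.3],
       [ 0.2, -3.2],
       [ 0.3, -2.9],
       [ 0.1, -2.7],
       [-0.8, -0.9],
       [-1.2, -3.1],
       [-0.1,  0.1],
       [-0.1,  1.3],
       [ 1.8,  1.5],
       [ 0.4, -1.7],
       [-6.1, -1.2],
       [-1.8, -0.9]]))
wrist (array([ 0.48307708, -0.28322767, -4.22103197]), array([[-0. ,  0.1],
       [ 0.1,  2.2],
       [ 1.9,  2.3],
       [ 1.7, -0.8],
       [-4.8, -0.4],
       [-0.7, -0.5]]))
(array([ 0.57608645, -0.03019544,  6.91485404,  0.06592861]), array([[-1.3,  0.6],
       [-1.7, -3.4],
       [-2.1, -0.9],
       [-0.9,  0.3],
       [-1.7, -0.1],
       [ 0.1, -1. ],
       [-1.1, -2. ],
       [ 0.4, -1.3],
       [-2.1,  0.9],
       [-0.1,  1.5],
       [ 0.7,  0.4],
       [-0.4,  0.5]]))
wrist (array([ 0.57591228, -0.02974124,  6.94573992,  0.06569957]), array([[-0.7, -2.1],
       [ 0.8, -1.4],
       [-1.6,  0.7],
       [ 0.6,  1.4],
       [ 0.9,  0.3],
       [-0.2,  0.3]]))
```

Run:
```python
from mv import *
r=[180,0,177]
to([.4492,-.0387,.2806],[180,0,177.58],[.482,-.284,.18],r)
to([.482,-.284,.18],r,[.482,-.284,.102],r)
# bed poses
J=np.array([.576,-.030,.085]);Rb=(R.from_euler('z',6.9,degrees=True)*R.from_euler('y',-30,degrees=True)).as_matrix()
print(Rb)
Rt=Rb@np.diag([-1,1,-1]); r2=R.from_matrix(Rt).as_euler('xyz',degrees=True);print(r2)
for x,z in((-10,100),(-10,20),(-10,0),(25,0)):
    print(x,z,(J+Rb@np.array([x,0,z+64])/1e3).round(4))
```

```text
turn [-0.     -0.      0.0101] 0.58 shift [-0.0456 -0.2432  0.1006]
turn [0. 0. 0.] 0.0 shift [ 0.    -0.     0.078]
[[ 8.59753078e-01 -1.20136839e-01 -4.96378671e-01]
 [ 1.04041554e-01  9.92757342e-01 -6.00684194e-02]
 [ 5.00000000e-01  3.46944695e-18  8.66025404e-01]]
[-180.    30.  -173.1]
-10 100 [ 0.486  -0.0409  0.222 ]
-10 20 [ 0.5257 -0.0361  0.1527]
-10 0 [ 0.5356 -0.0349  0.1354]
25 0 [ 0.5657 -0.0312  0.1529]
```

Call:
{"fn": "servo_tool", "kwargs": {
  "plan": [
    [0, 0, 0, -0.0054, -0.0304, 0.0126, 0.085],
    [0, 0, 0, -0.0054, -0.0304, 0.0126, 0.085],
    [0, 0, 0, -0.0054, -0.0304, 0.0126, 0.085],
    [0, 0, 0, -0.0054, -0.0304, 0.0126, 0.085],
    [0, 0, 0, -0.0054, -0.0304, 0.0126, 0.085],
    [0, 0, 0, -0.0054, -0.0304, 0.0126, 0.085],
    [0, 0, 0, -0.0054, -0.0304, 0.0126, 0.085],
    [0, 0, 0.01, -0.0054, -0.0304, 0.0126, 0.085],
    [0, 0, 0, 0, 0, 0, 0.085],
    [0, 0, 0, 0, 0, 0, 0.085]
  ]
}}

```text
time_s: 3.48
position: [0.4809, -0.2856, 0.1787]
tool_rot: [-180.0, -0.1, 176.8]
force: [1.0, 1.1, 0.2]
gripper_width: 0.0853
finger_force: 0.0
```

Call:
{"fn": "servo_tool", "kwargs": {
  "plan": [
    [0, 0, 0, 0, 0.0015, 0.02, 0.085],
    [0, 0, 0, -0.001, 0, 0.02, 0.085],
    [0, 0, 0, 0, 0, 0.02, 0.085],
    [0, 0, 0, 0, 0, 0.0165, 0.085],
    [0, 0, 0, 0, 0, 0, 0.01],
    [0, 0, 0, 0, 0, 0, 0.01],
    [0, 0, 0, 0, 0, 0, 0.01],
    [0, 0, 0, 0, 0, 0, 0.01],
    [0, 0, 0, 0, 0, 0, 0.01],
    [0, 0, 0, 0, 0, 0, 0.01]
  ],
  "grip_force": 70
}}

```text
time_s: 4.32
position: [0.4837, -0.2833, 0.1047]
tool_rot: [-180.0, 0.1, 176.9]
force: [0.4, -0.8, 4.4]
gripper_width: 0.0226
finger_force: 70.5
```

Call:
{"fn": "servo_tool", "kwargs": {
  "plan": [
    [0, 0, 0, 0, 0, 0, 0.01],
    [0, 0, 0, 0, 0, -0.01, 0.01],
    [0, 0, 0, 0, 0, -0.02, 0.01],
    [0, 0, 0, 0, 0, -0.03, 0.01],
    [0, 0, 0, 0, 0, -0.03, 0.01],
    [0, 0, 0, 0, 0, -0.03, 0.01],
    [0, 0, 0, 0, 0, -0.03, 0.01],
    [0, 0, 0, 0, 0, -0.02, 0.01],
    [0, 0, 0, 0, 0, 0, 0.01],
    [0, 0, 0, 0, 0, 0, 0.01]
  ]
}}

```text
time_s: 5.15
position: [0.4827, -0.2829, 0.274]
tool_rot: [180.0, 0.1, 176.9]
force: [-0.1, -0.1, -4.3]
gripper_width: 0.0232
finger_force: 69.7
```

Run:
```python
from plant import arm
import cv2,pickle
s=arm.read_state();c=arm.camera_params("wrist");w=arm.get_image("wrist");sd=arm.get_image("side")
pickle.dump(c,open("wh.pkl","wb"))
f=lambda a,x,y,n,h,k:cv2.convertScaleAbs(cv2.resize(a[y:y+h,x:x+n],None,fx=k,fy=k,interpolation=cv2.INTER_CUBIC),alpha=2,beta=15)
a=f(w,110,150,340,270,1.4);b=f(sd,270,120,150,190,2)[:378]
import numpy as np
cv2.imwrite("pics/held.png",np.hstack([a,b[:378]]));print(s)
```

```text
{'time_s': 5.15, 'q': array([  0.63848893,  16.49720779,  32.24795909, 103.85486918,
        -9.89493998,  62.36854974, 123.33915135]), 'joint_vel': array([ 0.29340926,  2.21134925, -0.92635835,  2.38669183, -0.1548124 ,
       -0.31175662,  0.15918911]), 'effort': array([ 1.32221840e-01, -4.16232455e+01,  4.98307720e+00, -2.79211324e+01,
        6.11302885e-02, -2.08536303e-02, -2.54045357e-02]), 'position': array([ 0.48265705, -0.28289187,  0.273981  ]), 'tool_rot': array([1.79996042e+02, 7.98926512e-02, 1.76914882e+02]), 'force': array([-0.10799825, -0.08934503, -4.27662051]), 'ft_torque': array([0.0234263 , 0.0130726 , 0.01948962]), 'finger_force': 69.69473719596863, 'gripper_width': 0.023240065180096713}
```

View pics/held.png

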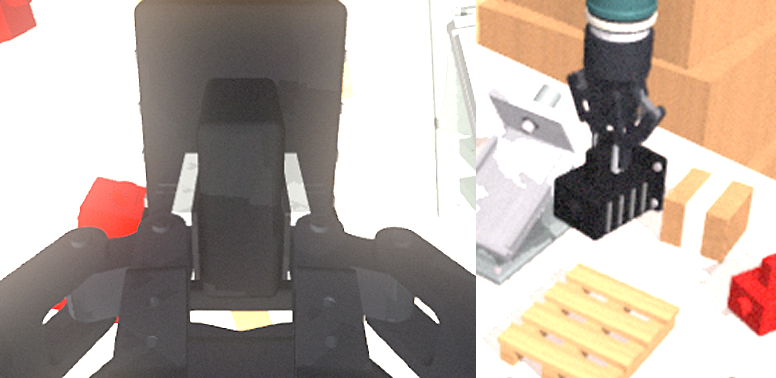

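Held square in the grip (body edges symmetric in the wrist crop about u≈241), force 4.3 N. Next: the bed hover.

```bash
cat > bed.py <<'E'
from mv import *
J=np.array([.576,-.030,.085]);Rb=(R.from_euler('z',6.9,degrees=True)*R.from_euler('y',-30,degrees=True)).as_matrix()
r2=[180,30,-173.1]; OFF=66
def bp(x,z,y=0): return J+Rb@np.array([x,y,z+OFF])/1e3
def loc(p): return (Rb.T@(np.array(p)-J)*1e3-[0,0,OFF]).round(1)
def err(r): return np.degrees(R.from_matrix((Rb@np.diag([-1,1,-1])).T@rot(r)).as_rotvec()).round(2)
E
python3 - <<'E'
from bed import *
to([.4827,-.2829,.274],[180,.08,176.91],bp(-15,70),r2);print(bp(-15,70))
E
```

```text
turn [-0.0458 -0.5209 -0.1703] 31.51 shift [0.003  0.2399 0.0892]
[ 0.4955962  -0.03972993  0.19527945]
```

Call:
{"fn": "servo_tool", "kwargs": {
  "plan": [
    [-0.0092, -0.1042, -0.0341, 0, 0, 0, 0.01],
    [-0.0092, -0.1042, -0.0341, 0, 0, 0, 0.01],
    [-0.0092, -0.1042, -0.0341, 0, 0, 0, 0.01],
    [-0.0092, -0.1042, -0.0341, 0, 0, 0, 0.01],
    [-0.0092, -0.1042, -0.0341, 0, 0, 0, 0.01],
    [0, 0, 0, 0.0004, 0.03, 0, 0.01],
    [0, 0, 0, 0.0004, 0.03, 0, 0.01],
    [0, 0, 0, 0.0004, 0.03, 0, 0.01],
    [0, 0, 0, 0.0004, 0.03, 0, 0.01],
    [0, 0, 0, 0.0004, 0.03, 0, 0.01]
  ]
}}

```text
time_s: 6.08
position: [0.4617, -0.132, 0.2705]
tool_rot: [179.6, 28.6, -173.5]
force: [0.4, 0.2, -3.9]
gripper_width: 0.0229
finger_force: 70.0
```

Call:
{"fn": "servo_tool", "kwargs": {
  "plan": [
    [0, 0, 0, 0.0004, 0.03, 0, 0.01],
    [0, 0, 0, 0.0004, 0.03, 0, 0.01],
    [0, 0, 0, 0.0004, 0.03, 0, 0.01],
    [0, 0, 0, 0, 0, 0.0225, 0.01],
    [0, 0, 0, 0, 0, 0.0225, 0.01],
    [0, 0, 0, 0, 0, 0.0225, 0.01],
    [0, 0, 0, 0, 0, 0.0225, 0.01],
    [0, 0, 0, 0, 0, 0, 0.01],
    [0, 0, 0, 0, 0, 0, 0.01],
    [0, 0, 0, 0, 0, 0, 0.01]
  ]
}}

```text
time_s: 6.92
position: [0.4945, -0.0391, 0.1931]
tool_rot: [179.7, 28.7, -173.5]
force: [-0.5, -0.7, -3.0]
gripper_width: 0.0227
finger_force: 70.2
```

Run:
```python
from plant import arm
from bed import *
import cv2
s=arm.read_state();print(s['time_s'],s['position'],s['tool_rot'],s['q'],s['force'],loc(s['position']),err(s['tool_rot']))
f=lambda a,x,y,n,h,k:cv2.convertScaleAbs(cv2.resize(a[y:y+h,x:x+n],None,fx=k,fy=k,interpolation=cv2.INTER_CUBIC),alpha=1.8,beta=10)
a=f(arm.get_image("top"),200,130,110,120,3.5);b=f(arm.get_image("side"),235,100,110,120,3.5)
cv2.imwrite("pics/hover.png",np.hstack([a,b]))
```

```text
6.9167 [ 0.49446865 -0.03910734  0.1931338 ] [ 179.70617222   28.72545746 -173.49774242] [ -0.81166482   4.09512205   5.0284526  135.08287445 -24.75277676
  13.7909208  123.3692413 ] [-0.51762013 -0.6579389  -2.95269266] [-17.    0.8  68.7] [-0.1   1.27  0.35]
```

View pics/hover.png

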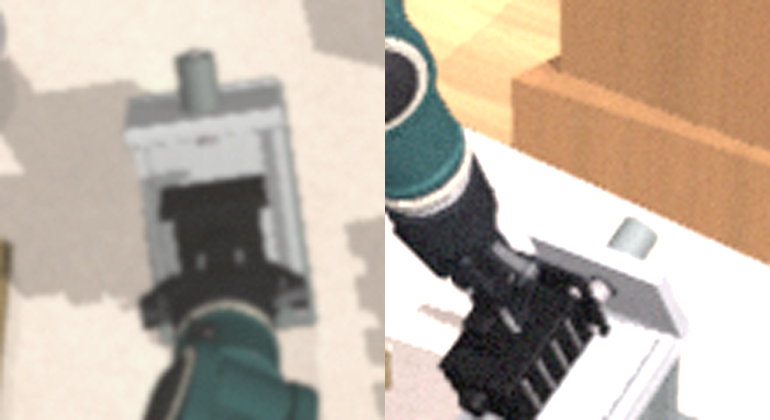

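Housing is centred and parallel over the bed (top crop flange (160–265,185); stop ahead). Correct the small turn and descend.

Call:
{"fn": "servo_tool", "kwargs": {
  "plan": [
    [0, -0.022, -0.006, 0, 0, 0, 0.01],
    [0, 0, 0, 0, 0, 0.015, 0.01],
    [0, 0, 0, 0, 0, 0.015, 0.01],
    [0, 0, 0, 0, 0, 0.015, 0.01],
    [0, 0, 0, 0, 0, 0.01, 0.01],
    [0, 0, 0, 0, 0, 0.004, 0.01],
    [0, 0, 0, 0, 0, 0, 0.01],
    [0, 0, 0, 0, 0, 0, 0.01],
    [0, 0, 0, 0, 0, 0, 0.01],
    [0, 0, 0, 0, 0, 0, 0.01]
  ]
}}

```text
time_s: 7.85
position: [0.5204, -0.0352, 0.1504]
tool_rot: [179.7, 30.1, -173.2]
force: [-0.7, 1.1, -3.8]
gripper_width: 0.0231
finger_force: 70.3
```

```bash
cat > st.py <<'E'
from plant import arm
from bed import *
s=arm.read_state();print(s['time_s'],s['q'].round(1),s['force'].round(1),'bedF',(Rb.T@s['force']).round(1),loc(s['position']),err(s['tool_rot']),s['ft_torque'].round(2),s['gripper_width'])
E
python3 st.py
```

```text
7.85 [ -7.3  11.6  11.9 135.3 -66.    8.7 164.3] [-0.7  1.1 -3.8] bedF [-2.4  1.2 -3. ] [-15.7   1.5  18.5] [-0.29 -0.1   0.05] [-0.15  0.95  0.  ] 0.02306379099276301
```

Call:
{"fn": "servo_tool", "kwargs": {
  "plan": [
    [0, 0, 0, -0.006, 0, 0, 0.01],
    [0, 0, 0, -0.006, 0, 0, 0.01],
    [0, 0, 0, -0.006, 0, 0, 0.01],
    [0, 0, 0, 0, 0, 0, 0.01],
    [0, 0, 0, 0, 0, 0, 0.01],
    [0, 0, 0, 0, 0, 0, 0.01],
    [0, 0, 0, 0, 0, 0, 0.01],
    [0, 0, 0, 0, 0, 0, 0.01],
    [0, 0, 0, 0, 0, 0, 0.01],
    [0, 0, 0, 0, 0, 0, 0.01]
  ]
}}

```text
time_s: 8.68
position: [0.5355, -0.0334, 0.1584]
tool_rot: [179.7, 30.0, -173.2]
force: [-0.3, -0.3, -4.1]
gripper_width: 0.023
finger_force: 70.3
```

```bash
python3 st.py
```

```text
8.6833 [-12.5  12.   17.3 133.4 -59.2  10.5 156.7] [-0.3 -0.3 -4.1] bedF [-2.3 -0.3 -3.4] [ 1.6  1.5 17.8] [-0.29 -0.    0.07] [-0.15  0.93  0.03] 0.02302677808438637
```

Call:
{"fn": "servo_tool", "kwargs": {
  "plan": [
    [0, 0, 0, -0.002, 0, 0.003, 0.01],
    [0, 0, 0, -0.001, 0, 0.003, 0.01],
    [0, 0, 0, -0.001, 0, 0.003, 0.01],
    [0, 0, 0, 0, 0, 0.003, 0.01],
    [0, 0, 0, 0, 0, 0, 0.01],
    [0, 0, 0, 0, 0, 0, 0.01],
    [0, 0, 0, 0, 0, 0, 0.01],
    [0, 0, 0, 0, 0, 0, 0.01],
    [0, 0, 0, 0, 0, 0, 0.01],
    [0, 0, 0, 0, 0, 0, 0.01]
  ]
}}

```text
time_s: 9.52
position: [0.5451, -0.0321, 0.1502]
tool_rot: [179.7, 30.0, -173.2]
force: [0.6, -0.2, -3.6]
gripper_width: 0.0226
finger_force: 70.3
```

```bash
python3 st.py
```

```text
9.5167 [-10.7  13.8  15.1 132.5 -63.7   9.8 161. ] [ 0.6 -0.2 -3.6] bedF [-1.4 -0.2 -3.4] [5.8 1.7 5.9] [-0.29 -0.02  0.04] [-0.13  0.93 -0.  ] 0.022602936647929003
```

Call:
{"fn": "servo_tool", "kwargs": {
  "plan": [
    [0, 0, 0, 0, 0, 0.001, 0.01],
    [0, 0, 0, 0, 0, 0.001, 0.01],
    [0, 0, 0, 0, 0, 0.001, 0.01],
    [0, 0, 0, 0, 0, 0.001, 0.01],
    [0, 0, 0, 0, 0, 0.001, 0.01],
    [0, 0, 0, 0, 0, 0, 0.01],
    [0, 0, 0, 0, 0, 0, 0.01],
    [0, 0, 0, 0, 0, 0, 0.01],
    [0, 0, 0, 0, 0, 0, 0.01],
    [0, 0, 0, 0, 0, 0, 0.01]
  ]
}}

```text
time_s: 10.35
position: [0.5469, -0.0317, 0.1467]
tool_rot: [179.6, 30.1, -173.2]
force: [-15.6, 0.2, 16.3]
gripper_width: 0.0228
finger_force: 73.8
```

```bash
python3 st.py
```

```text
10.35 [ -9.5  14.4  13.8 132.4 -66.3   9.5 163.6] [-15.6   0.2  16.3] bedF [-5.2  2.  21.9] [5.7 1.8 2. ] [-0.35 -0.09  0.08] [-0.06  1.6   0.13] 0.022809952378281848
```

Contact on the bed (22 N). Ease off slightly and push up-slope.

Call:
{"fn": "servo_tool", "kwargs": {
  "plan": [
    [0, 0, 0, 0, 0, -0.0008, 0.01],
    [0, 0, 0, -0.002, 0, 0, 0.01],
    [0, 0, 0, -0.002, 0, 0, 0.01],
    [0, 0, 0, -0.002, 0, 0, 0.01],
    [0, 0, 0, -0.002, 0, 0, 0.01],
    [0, 0, 0, -0.002, 0, 0, 0.01],
    [0, 0, 0, -0.002, 0, 0, 0.01],
    [0, 0, 0, -0.001, 0, 0, 0.01],
    [0, 0, 0, 0, 0, 0, 0.01],
    [0, 0, 0, 0, 0, 0, 0.01]
  ]
}}

```text
time_s: 11.18
position: [0.5496, -0.0315, 0.1488]
tool_rot: [179.4, 29.3, -173.4]
force: [-42.8, -4.7, 21.7]
gripper_width: 0.0229
finger_force: 76.4
```

```bash
python3 st.py
```

```text
11.1833 [-13.3  14.5  18.  131.7 -61.4  11.2 158.3] [-42.8  -4.7  21.7] bedF [-26.4   0.5  40.3] [9.1 1.7 2.4] [-0.47  0.67  0.22] [-0.96  5.39 -0.15] 0.022853483446371815
```

Call:
{"fn": "servo_tool", "kwargs": {
  "plan": [
    [0, 0, 0, 0, 0, -0.001, 0.01],
    [0, 0, 0, 0, 0, 0, 0.01],
    [0, 0, 0, 0, 0, 0, 0.01],
    [0, 0, 0, 0, 0, 0, 0.01],
    [0, 0, 0, 0, 0, 0, 0.01],
    [0, 0, 0, 0, 0, 0, 0.01],
    [0, 0, 0, 0, 0, 0, 0.01],
    [0, 0, 0, 0, 0, 0, 0.01],
    [0, 0, 0, 0, 0, 0, 0.01],
    [0, 0, 0, 0, 0, 0, 0.01]
  ]
}}

```text
time_s: 12.02
position: [0.5518, -0.0312, 0.1502]
tool_rot: [179.5, 29.5, -173.3]
force: [-24.7, -3.3, 8.0]
gripper_width: 0.0227
finger_force: 73.1
```

```bash
python3 st.py
```

```text
12.0167 [-13.6  14.5  18.3 131.5 -61.1  11.2 158. ] [-24.7  -3.3   8. ] bedF [-17.5  -0.3  19.4] [11.7  1.7  2.6] [-0.4   0.53  0.18] [-0.75  4.08 -0.19] 0.022728158704147728
```

Call:
{"fn": "servo_tool", "kwargs": {
  "plan": [
    [0, 0, 0, -0.002, 0, -0.0005, 0.01],
    [0, 0, 0, -0.002, 0, 0, 0.01],
    [0, 0, 0, -0.001, 0, 0, 0.01],
    [0, 0, 0, 0, 0, 0, 0.01],
    [0, 0, 0, -0.001, 0, 0, 0.01],
    [0, 0, 0, 0, 0, 0, 0.01],
    [0, 0, 0, -0.001, 0, 0, 0.01],
    [0, 0, 0, 0, 0, 0, 0.01],
    [0, 0, 0, -0.001, 0, 0, 0.01],
    [0, 0, 0, 0, 0, 0, 0.01]
  ]
}}

```text
time_s: 12.85
position: [0.5575, -0.0305, 0.1538]
tool_rot: [179.5, 29.3, -173.3]
force: [-24.6, -4.5, 5.2]
gripper_width: 0.0227
finger_force: 73.1
```

```bash
python3 st.py
```

```text
12.85 [-15.5  14.7  20.4 130.7 -58.7  12.1 155.2] [-24.6  -4.5   5.2] bedF [-19.   -1.5  17. ] [18.4  1.7  2.8] [-0.42  0.65  0.2 ] [-0.88  4.52 -0.32] 0.02273542207595468
```

Call:
{"fn": "servo_tool", "kwargs": {
  "plan": [
    [0, 0, 0, -0.001, 0, 0, 0.01],
    [0, 0, 0, 0, 0, 0, 0.01],
    [0, 0, 0, -0.001, 0, 0, 0.01],
    [0, 0, 0, 0, 0, 0, 0.01],
    [0, 0, 0, 0, 0, 0, 0.01],
    [0, 0, 0, 0, 0, 0, 0.01],
    [0, 0, 0, 0, 0, 0, 0.01],
    [0, 0, 0, 0, 0, 0, 0.01],
    [0, 0, 0, 0, 0, 0, 0.01],
    [0, 0, 0, 0, 0, 0, 0.01]
  ]
}}

```text
time_s: 13.68
position: [0.5588, -0.0303, 0.1545]
tool_rot: [179.4, 29.3, -173.3]
force: [-26.1, -4.5, 6.4]
gripper_width: 0.0231
finger_force: 73.4
```

```bash
python3 st.py
```

```text
13.6833 [-15.9  14.7  20.9 130.5 -58.2  12.3 154.6] [-26.1  -4.5   6.4] bedF [-19.7  -1.4  18.8] [19.9  1.7  2.8] [-0.44  0.69  0.2 ] [-0.94  4.72 -0.29] 0.02308776213746084
```

Call:
{"fn": "servo_tool", "kwargs": {
  "plan": [
    [0, 0, 0, -0.001, 0, 0, 0.01],
    [0, 0, 0, -0.001, 0, 0, 0.01],
    [0, 0, 0, -0.001, 0, 0, 0.01],
    [0, 0, 0, -0.001, 0, 0, 0.01],
    [0, 0, 0, 0, 0, 0, 0.01],
    [0, 0, 0, 0, 0, 0, 0.01],
    [0, 0, 0, 0, 0, 0, 0.01],
    [0, 0, 0, 0, 0, 0, 0.01],
    [0, 0, 0, 0, 0, 0, 0.01],
    [0, 0, 0, 0, 0, 0, 0.01]
  ]
}}

```text
time_s: 14.52
position: [0.5612, -0.03, 0.156]
tool_rot: [179.4, 29.2, -173.4]
force: [-31.0, -3.8, 9.3]
gripper_width: 0.0229
finger_force: 74.0
```

```bash
python3 st.py
```

```text
14.5167 [-16.7  14.8  21.8 130.1 -57.2  12.8 153.5] [-31.   -3.8   9.3] bedF [-22.4  -0.   23.6] [22.8  1.8  2.8] [-0.47  0.78  0.22] [-1.09  5.25 -0.37] 0.022862402982645202
```

Call:
{"fn": "servo_tool", "kwargs": {
  "plan": [
    [0, 0, 0, -0.001, 0, -0.0005, 0.01],
    [0, 0, 0, -0.001, 0, 0, 0.01],
    [0, 0, 0, -0.001, 0, 0, 0.01],
    [0, 0, 0, -0.001, 0, 0, 0.01],
    [0, 0, 0, 0, 0, 0, 0.01],
    [0, 0, 0, 0, 0, 0, 0.01],
    [0, 0, 0, 0, 0, 0, 0.01],
    [0, 0, 0, 0, 0, 0, 0.01],
    [0, 0, 0, 0, 0, 0, 0.01],
    [0, 0, 0, 0, 0, 0, 0.01]
  ]
}}

```text
time_s: 15.35
position: [0.5625, -0.0299, 0.1569]
tool_rot: [179.4, 29.0, -173.3]
force: [-33.8, -6.1, 6.5]
gripper_width: 0.0232
finger_force: 73.8
```

```bash
python3 st.py
```

```text
15.35 [-17.6  14.9  22.8 129.9 -56.   13.3 152.3] [-33.8  -6.1   6.5] bedF [-26.4  -2.   22.8] [24.4  1.7  2.9] [-0.49  1.    0.21] [-1.41  6.03 -0.26] 0.02318589195332653
```

Call:
{"fn": "servo_tool", "kwargs": {
  "plan": [
    [0, 0, 0, -0.001, 0, -0.0005, 0.01],
    [0, 0, 0, -0.001, 0, 0, 0.01],
    [0, 0, 0, -0.001, 0, 0, 0.01],
    [0, 0, 0, 0, 0, 0, 0.01],
    [0, 0, 0, 0, 0, 0, 0.01],
    [0, 0, 0, 0, 0, 0, 0.01],
    [0, 0, 0, 0, 0, 0, 0.01],
    [0, 0, 0, 0, 0, 0, 0.01],
    [0, 0, 0, 0, 0, 0, 0.01],
    [0, 0, 0, 0, 0, 0, 0.01]
  ]
}}

```text
time_s: 16.18
position: [0.5626, -0.03, 0.157]
tool_rot: [179.4, 28.7, -173.3]
force: [-38.7, -6.8, 3.2]
gripper_width: 0.0234
finger_force: 73.7
```

```bash
python3 st.py
python3 - <<'E'
from plant import arm
import cv2,numpy as np
f=lambda a,x,y,n,h,k:cv2.convertScaleAbs(cv2.resize(a[y:y+h,x:x+n],None,fx=k,fy=k,interpolation=cv2.INTER_CUBIC),alpha=1.8,beta=10)
a=f(arm.get_image("top"),225,130,75,100,5);b=f(arm.get_image("side"),250,130,80,100,5)
cv2.imwrite("pics/home.png",np.hstack([a,b]))
E
```

```text
16.1833 [-18.3  15.   23.5 129.7 -55.1  13.7 151.4] [-38.7  -6.8   3.2] bedF [-32.4  -2.1  22.4] [24.5  1.6  3. ] [-0.51  1.25  0.2 ] [-1.77  6.86 -0.18] 0.02338959676615103
```

View pics/home.png

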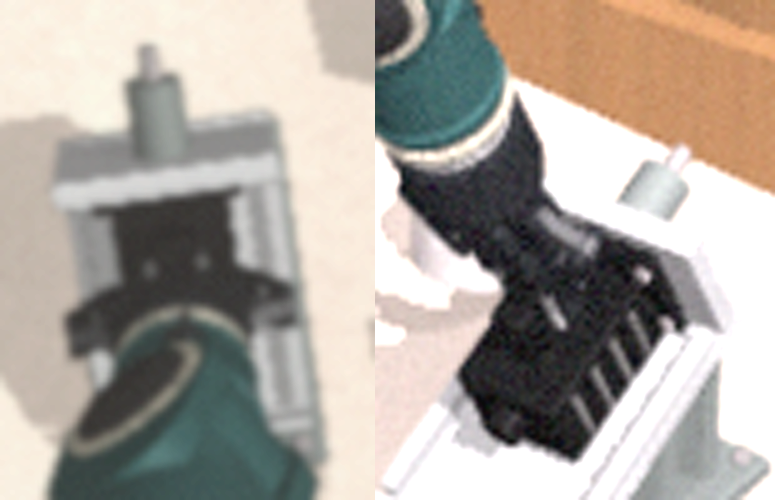

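Tail is out behind the jig at top crop (148,60). The flange meets the stop squarely, and force rises without further motion: home. Hold.

Call:
{"fn": "servo_tool", "kwargs": {
  "plan": [
    [0, 0, 0, 0, 0, 0, 0.01],
    [0, 0, 0, 0, 0, 0, 0.01],
    [0, 0, 0, 0, 0, 0, 0.01],
    [0, 0, 0, 0, 0, 0, 0.01],
    [0, 0, 0, 0, 0, 0, 0.01],
    [0, 0, 0, 0, 0, 0, 0.01],
    [0, 0, 0, 0, 0, 0, 0.01],
    [0, 0, 0, 0, 0, 0, 0.01],
    [0, 0, 0, 0, 0, 0, 0.01],
    [0, 0, 0, 0, 0, 0, 0.01]
  ]
}}

```text
time_s: 17.12
position: [0.5626, -0.03, 0.157]
tool_rot: [179.4, 28.7, -173.3]
force: [-37.9, -7.7, 2.8]
gripper_width: 0.0229
finger_force: 73.7
```

Call:
{"fn": "servo_tool", "kwargs": {
  "plan": [
    [0, 0, 0, 0, 0, 0, 0.01],
    [0, 0, 0, 0, 0, 0, 0.01],
    [0, 0, 0, 0, 0, 0, 0.01],
    [0, 0, 0, 0, 0, 0, 0.01],
    [0, 0, 0, 0, 0, 0, 0.01],
    [0, 0, 0, 0, 0, 0, 0.01],
    [0, 0, 0, 0, 0, 0, 0.01],
    [0, 0, 0, 0, 0, 0, 0.01],
    [0, 0, 0, 0, 0, 0, 0.01],
    [0, 0, 0, 0, 0, 0, 0.01]
  ]
}}

```text
time_s: 17.95
position: [0.5626, -0.03, 0.157]
tool_rot: [179.4, 28.7, -173.3]
force: [-38.7, -7.2, 2.8]
gripper_width: 0.0228
finger_force: 73.7
```

Call:
{"fn": "servo_tool", "kwargs": {
  "plan": [
    [0, 0, 0, 0, 0, 0, 0.01],
    [0, 0, 0, 0, 0, 0, 0.01],
    [0, 0, 0, 0, 0, 0, 0.01],
    [0, 0, 0, 0, 0, 0, 0.01],
    [0, 0, 0, 0, 0, 0, 0.01],
    [0, 0, 0, 0, 0, 0, 0.01],
    [0, 0, 0, 0, 0, 0, 0.01],
    [0, 0, 0, 0, 0, 0, 0.01],
    [0, 0, 0, 0, 0, 0, 0.01],
    [0, 0, 0, 0, 0, 0, 0.01]
  ]
}}

```text
time_s: 18.78
position: [0.5626, -0.03, 0.157]
tool_rot: [179.4, 28.7, -173.3]
force: [-39.1, -6.7, 2.7]
gripper_width: 0.0231
finger_force: 73.7
```

Call:
{"fn": "servo_tool", "kwargs": {
  "plan": [
    [0, 0, 0, 0, 0, 0, 0.01],
    [0, 0, 0, 0, 0, 0, 0.01],
    [0, 0, 0, 0, 0, 0, 0.01],
    [0, 0, 0, 0, 0, 0, 0.01],
    [0, 0, 0, 0, 0, 0, 0.01],
    [0, 0, 0, 0, 0, 0, 0.01],
    [0, 0, 0, 0, 0, 0, 0.01],
    [0, 0, 0, 0, 0, 0, 0.01],
    [0, 0, 0, 0, 0, 0, 0.01],
    [0, 0, 0, 0, 0, 0, 0.01]
  ]
}}

```text
time_s: 19.62
position: [0.5626, -0.03, 0.157]
tool_rot: [179.4, 28.7, -173.3]
force: [-38.6, -7.0, 3.3]
gripper_width: 0.0231
finger_force: 73.7
```

```bash
python3 st.py
python3 - <<'E'
from mv import *
from h import *
E
```

```text
19.6167 [-18.3  15.   23.5 129.7 -55.1  13.7 151.4] [-38.6  -7.    3.3] bedF [-32.3  -2.4  22.4] [24.4  1.6  3. ] [-0.51  1.25  0.2 ] [-1.86  6.87 -0.21] 0.02312008582345215
```

Held for over 3 s. Back off and lift.

Call:
{"fn": "servo_tool", "kwargs": {
  "plan": [
    [0, 0, 0, 0.005, 0, 0, 0.01],
    [0, 0, 0, 0.005, 0, 0, 0.01],
    [0, 0, 0, 0.005, 0, -0.001, 0.01],
    [0, 0, 0, 0.005, 0, -0.001, 0.01],
    [0, 0, 0, 0.005, 0, -0.001, 0.01],
    [0, 0, 0, 0.005, 0, -0.001, 0.01],
    [0, 0, 0, 0, 0, 0, 0.01],
    [0, 0, 0, 0, 0, 0, 0.01],
    [0, 0, 0, 0, 0, 0, 0.01],
    [0, 0, 0, 0, 0, 0, 0.01]
  ]
}}

```text
time_s: 20.45
position: [0.5472, -0.0318, 0.1541]
tool_rot: [179.7, 30.0, -173.2]
force: [-6.0, -0.6, -3.1]
gripper_width: 0.0229
finger_force: 70.6
```

```bash
python3 st.py
```

```text
20.45 [-13.8  13.6  18.5 132.3 -62.5  10.8 159.6] [-6.  -0.6 -3.1] bedF [-6.8  0.1  0.3] [9.6 1.6 8.3] [-0.3  -0.01  0.06] [-0.33  2.   -0.02] 0.022924633144667934
```

Call:
{"fn": "servo_tool", "kwargs": {
  "plan": [
    [0, 0, 0, 0.004, 0, -0.003, 0.01],
    [0, 0, 0, 0.003, 0, -0.006, 0.01],
    [0, 0, 0, 0.002, 0, -0.01, 0.01],
    [0, 0, 0, 0, 0, -0.015, 0.01],
    [0, 0, 0, 0, 0, -0.015, 0.01],
    [0, 0, 0, 0, 0, -0.015, 0.01],
    [0, 0, 0, 0, 0, -0.015, 0.01],
    [0, 0, 0, 0, 0, -0.015, 0.01],
    [0, 0, 0, 0, 0, -0.01, 0.01],
    [0, 0, 0, 0, 0, 0, 0.01]
  ]
}}

```text
time_s: 21.28
position: [0.4895, -0.0392, 0.2429]
tool_rot: [179.6, 30.4, -173.2]
force: [0.0, 0.3, -2.7]
gripper_width: 0.0228
finger_force: 70.2
```

```bash
python3 st.py
python3 - <<'E'
from mv import *
from plant import arm
s=arm.read_state();to(s['position'],s['tool_rot'],[.455,.262,.19],[180,0,176]);print(s['position'],s['tool_rot'])
E
```

```text
21.2833 [-31.3  -4.8  35.1 135.2 -10.3  19.2 110.3] [ 0.   0.3 -2.7] bedF [-1.3  0.3 -2.4] [  3.6   1.2 114.3] [-0.38 -0.4   0.07] [-0.13  0.94 -0.02] 0.022840627023748717
turn [0.0573 0.5282 0.1864] 32.26 shift [0.0554 0.2981 0.0529]
[ 0.48946303 -0.03922988  0.2429444 ] [ 179.57501591   30.39563583 -173.18002105]
```

Call:
{"fn": "servo_tool", "kwargs": {
  "plan": [
    [0.00955, 0.08803, 0.03107, 0, 0, 0, 0.01],
    [0.00955, 0.08803, 0.03107, 0, 0, 0, 0.01],
    [0.00955, 0.08803, 0.03107, 0, 0, 0, 0.01],
    [0.00955, 0.08803, 0.03107, 0, 0, 0, 0.01],
    [0.00955, 0.08803, 0.03107, 0, 0, 0, 0.01],
    [0.00955, 0.08803, 0.03107, 0, 0, 0, 0.01],
    [0, 0, 0, 0.0055, 0.0298, 0, 0.01],
    [0, 0, 0, 0.0055, 0.0298, 0, 0.01],
    [0, 0, 0, 0.0055, 0.0298, 0, 0.01],
    [0, 0, 0, 0.0055, 0.0298, 0, 0.01]
  ]
}}

```text
time_s: 22.12
position: [0.4754, 0.0831, 0.2393]
tool_rot: [-180.0, -0.3, 176.0]
force: [0.7, 0.2, -3.7]
gripper_width: 0.0232
finger_force: 70.5
```

Call:
{"fn": "servo_tool", "kwargs": {
  "plan": [
    [0, 0, 0, 0.0055, 0.0298, 0, 0.01],
    [0, 0, 0, 0.0055, 0.0298, 0, 0.01],
    [0, 0, 0, 0.0055, 0.0298, 0, 0.01],
    [0, 0, 0, 0.0055, 0.0298, 0, 0.01],
    [0, 0, 0, 0.0055, 0.0298, 0, 0.01],
    [0, 0, 0, 0.0055, 0.0298, 0, 0.01],
    [0, 0, 0, 0, 0, 0.02, 0.01],
    [0, 0, 0, 0, 0, 0.02, 0.01],
    [0, 0, 0, 0, 0, 0, 0.01],
    [0, 0, 0, 0, 0, 0, 0.01]
  ]
}}

```text
time_s: 22.95
position: [0.4538, 0.2618, 0.1983]
tool_rot: [-179.8, -0.4, 176.0]
force: [0.5, -0.3, -1.8]
gripper_width: 0.0229
finger_force: 70.5
```

Run:
```python
from mv import *
from plant import arm
import cv2
s=arm.read_state();to(s['position'],s['tool_rot'],[.455,.262,.11],[180,0,176]);print(s['time_s'],s['position'],s['tool_rot'],s['q'].round(1))
f=lambda a,x,y,n,h,k:cv2.convertScaleAbs(cv2.resize(a[y:y+h,x:x+n],None,fx=k,fy=k,interpolation=cv2.INTER_CUBIC),alpha=1.8,beta=10)
a=f(arm.get_image("top"),130,170,90,110,4);b=f(arm.get_image("side"),140,110,110,110,4)
cv2.imwrite("pics/tray.png",np.hstack([a,b[:440]]))
```

```text
turn [-0.0032 -0.0076 -0.0003] 0.47 shift [-0.0011  0.0003  0.0883]
22.95 [0.45384036 0.26180137 0.19834064] [-179.81618382   -0.43360058  175.97948786] [-51.7  17.4  21.7 112.1  -8.2  52.4  60.2]
```

View pics/tray.png

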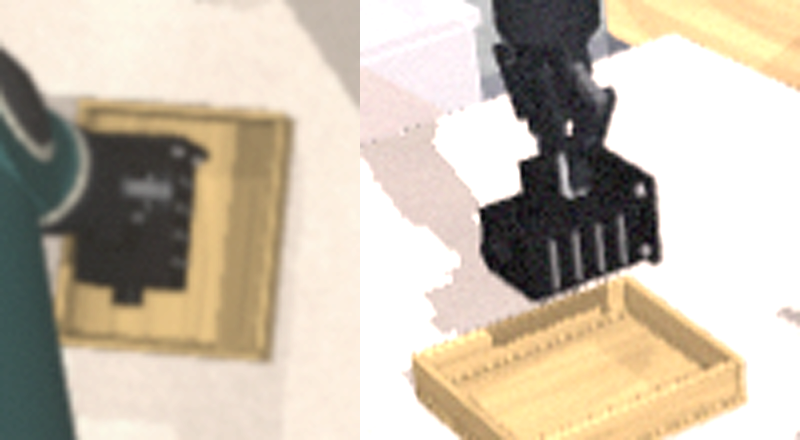

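Call:
{"fn": "servo_tool", "kwargs": {
  "plan": [
    [-0.003, -0.0076, 0, -0.001, 0, 0.01, 0.01],
    [0, 0, 0, 0, 0, 0.02, 0.01],
    [0, 0, 0, 0, 0, 0.02, 0.01],
    [0, 0, 0, 0, 0, 0.02, 0.01],
    [0, 0, 0, 0, 0, 0.02, 0.01],
    [0, 0, 0, 0, 0, 0.013, 0.01],
    [0, 0, 0, 0, 0, 0.006, 0.01],
    [0, 0, 0, 0, 0, 0.003, 0.01],
    [0, 0, 0, 0, 0, 0, 0.01],
    [0, 0, 0, 0, 0, 0, 0.01]
  ]
}}

```text
time_s: 23.88
position: [0.4559, 0.2619, 0.0883]
tool_rot: [179.9, 0.2, 175.9]
force: [0.9, -0.2, -4.3]
gripper_width: 0.0228
finger_force: 70.6
```

Call:
{"fn": "servo_tool", "kwargs": {
  "plan": [
    [0, 0, 0, 0, 0, 0.001, 0.01],
    [0, 0, 0, 0, 0, 0.001, 0.01],
    [0, 0, 0, 0, 0, 0.001, 0.01],
    [0, 0, 0, 0, 0, 0.001, 0.01],
    [0, 0, 0, 0, 0, 0.001, 0.01],
    [0, 0, 0, 0, 0, 0.001, 0.01],
    [0, 0, 0, 0, 0, 0, 0.01],
    [0, 0, 0, 0, 0, 0, 0.01],
    [0, 0, 0, 0, 0, 0, 0.01],
    [0, 0, 0, 0, 0, 0, 0.01]
  ]
}}

```text
time_s: 24.72
position: [0.455, 0.2614, 0.0811]
tool_rot: [180.0, 0.1, 176.0]
force: [-0.4, 0.0, -2.9]
gripper_width: 0.0228
finger_force: 70.6
```

Call:
{"fn": "servo_tool", "kwargs": {
  "plan": [
    [0, 0, 0, 0, 0, 0.001, 0.01],
    [0, 0, 0, 0, 0, 0.001, 0.01],
    [0, 0, 0, 0, 0, 0.001, 0.01],
    [0, 0, 0, 0, 0, 0.001, 0.01],
    [0, 0, 0, 0, 0, 0.001, 0.01],
    [0, 0, 0, 0, 0, 0.0005, 0.01],
    [0, 0, 0, 0, 0, 0, 0.01],
    [0, 0, 0, 0, 0, 0, 0.01],
    [0, 0, 0, 0, 0, 0, 0.01],
    [0, 0, 0, 0, 0, 0, 0.01]
  ]
}}

```text
time_s: 25.55
position: [0.455, 0.2615, 0.0757]
tool_rot: [180.0, 0.1, 176.0]
force: [-0.0, 0.4, -2.7]
gripper_width: 0.0229
finger_force: 70.6
```

Call:
{"fn": "servo_tool", "kwargs": {
  "plan": [
    [0, 0, 0, 0, 0, 0.0005, 0.01],
    [0, 0, 0, 0, 0, 0.0005, 0.01],
    [0, 0, 0, 0, 0, 0.0005, 0.01],
    [0, 0, 0, 0, 0, 0.0005, 0.01],
    [0, 0, 0, 0, 0, 0, 0.01],
    [0, 0, 0, 0, 0, 0, 0.01],
    [0, 0, 0, 0, 0, 0, 0.01],
    [0, 0, 0, 0, 0, 0, 0.01],
    [0, 0, 0, 0, 0, 0, 0.01],
    [0, 0, 0, 0, 0, 0, 0.01]
  ]
}}

```text
time_s: 26.38
position: [0.4551, 0.2614, 0.0747]
tool_rot: [180.0, 0.1, 176.0]
force: [-3.9, -2.4, 7.7]
gripper_width: 0.0229
finger_force: 72.2
```

Contact on the tray floor at the expected height (TCP 0.0747). Release and retreat straight up.

Call:
{"fn": "servo_tool", "kwargs": {
  "plan": [
    [0, 0, 0, 0, 0, 0, 0.035],
    [0, 0, 0, 0, 0, 0, 0.035],
    [0, 0, 0, 0, 0, 0, 0.06],
    [0, 0, 0, 0, 0, 0, 0.07],
    [0, 0, 0, 0, 0, 0, 0.07],
    [0, 0, 0, 0, 0, 0, 0.07],
    [0, 0, 0, 0, 0, -0.005, 0.07],
    [0, 0, 0, 0, 0, -0.01, 0.07],
    [0, 0, 0, 0, 0, -0.02, 0.07],
    [0, 0, 0, 0, 0, -0.02, 0.07]
  ]
}}

```text
time_s: 27.22
position: [0.4547, 0.2611, 0.1296]
tool_rot: [-180.0, 0.0, 176.0]
force: [0.1, 0.4, 0.4]
gripper_width: 0.0697
finger_force: 0.0
```

Call:
{"fn": "servo_tool", "kwargs": {
  "plan": [
    [0, 0, 0, 0, 0, -0.03, 0.07],
    [0, 0, 0, 0, 0, -0.03, 0.07],
    [0, 0, 0, 0, 0, -0.03, 0.07],
    [0, 0, 0, 0, 0, -0.03, 0.07],
    [0, 0, 0, 0, 0, -0.03, 0.07],
    [0, 0, 0, 0, 0, 0, 0.07],
    [0, 0, 0, 0, 0, 0, 0.07],
    [0, 0, 0, 0, 0, 0, 0.07],
    [0, 0, 0, 0, 0, 0, 0.07],
    [0, 0, 0, 0, 0, 0, 0.07]
  ]
}}

```text
time_s: 28.05
position: [0.4541, 0.261, 0.2775]
tool_rot: [-179.9, -0.0, 176.0]
force: [-0.2, -0.4, -0.8]
gripper_width: 0.0703
finger_force: 0.0
```

Run:
```python
from plant import arm
import cv2,numpy as np
s=arm.read_state();print(s['time_s'],s['position'],s['force'],s['gripper_width'])
b=cv2.convertScaleAbs(arm.get_image("side")[100:300,130:400],alpha=1.8,beta=10)
a=cv2.convertScaleAbs(arm.get_image("wrist"),alpha=1.4,beta=10)
cv2.imwrite("pics/end.png",np.hstack([cv2.resize(a,(380,285)),cv2.resize(b,(384,285))]))
```

```text
28.05 [0.45405165 0.26101395 0.27746014] [-0.24139912 -0.38959293 -0.77629604] 0.07030277605568605
```

View pics/end.png

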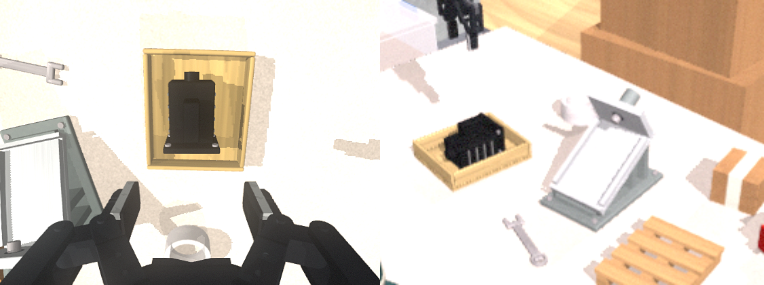

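The housing stands centred and flat in the tray (wrist view, around (192,115)), released. The plunger is back out, and the tape and carton are undisturbed.

```bash
python3 -c "
from plant import arm
print(arm.hand_in())"
```

```text
the job is handed in; nothing more can be done
None
```

The job is handed in at about 28 s: the housing was held against the stop with the plunger in for over 3 s, then set down and released flat in the tray, with the tape roll and carton left where they were; the hand-in returned no verdict.

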